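# Knock a lens cell out of its barrel

### The job

Take the ejector rod from the tool rack (the one with the tall round handle), put its steel shaft down the bore of the barrel on the knock-out stand, and press the lens cell right out of the bottom. Push until the rod's collar is down on the barrel's rim, and leave the rod standing there upright.

Things in the scene. Friction and masses are not known exactly. Their poses are not given: they have to be found in the camera images.
- rod: Ejector rod, loose, 90-170 g, hanging upright in the rack. From the bottom up: steel shaft 12 mm thick, 58 long; aluminium collar 50 across, 8 thick, resting on the rack top; black ribbed round handle 28 thick, 50 tall. Origin: centre of the shaft's lower end; z up along the rod; at the start x points roughly across the rack's row. Lift it straight up by the handle, 60 mm or more, to clear the rack.
- rack: Fixed aluminium tool rack, left or right on the table, 66 x 236 mm, top at 75 mm: three 20 mm holes 80 mm apart along its y. Origin: under its middle, at table height. The rod hangs in any of the three; the others hold tools with shafts too short for the job: a rod with a small knob (18 mm thick, 18 tall) and a spanner with a T crossbar.
- bore (a point): Centre of the bore's upper mouth, 85 mm above the table, z up. Upright grey barrel: 60 mm outside, bore 35, 53 long, fixed between two posts on a steel base 120 x 110 mm, its open lower end 20 mm above a rubber pad. The cell's top sits 39 mm below the mouth; with the collar on the rim the rod's origin is 58 mm below it. (The loose empty barrel standing on the table is not the one.)
- cell (a joint): Travel in m of the lens cell (brass ring 33 mm across, 14 tall, with a lens) down out of the barrel: 0 seated, flush with the barrel's lower end; 0.014 just clear of it; 0.020 on the pad. A tight fit: it needs a steady push of about 8 N all the way (slightly more if fast) and stays where it is left. The rod with its collar on the rim pushes it to 0.019.
Things that resemble listed ones, but are neither listed nor needed, are in the scene too. Several things look just like the part that bears bore: the one meant starts farthest to the robot's left.

How it is judged:
By the outcome, as a careful person would: the job done as asked, in the order asked, and still so for the second after the job is handed in, with the robot touching nothing.
It also fails if it takes over 40 s, if anything falls off the work surface, if the arm or the gripper's body presses on something with over 40 N, if the wrist force passes 120 N, or if a joint passes its speed limit or range.

### The arm

A 7-joint arm with a two-finger parallel gripper is mounted at the origin on the work surface. World frame = base frame: x ahead of the robot, y to its left, z up, the work surface at z = 0. Lengths are in m, angles in rad, forces in N, time in s.
With the tool pointing down it reaches from about 0.4 to 0.85 m from the base axis. Payload 10.4 kg.
Tool frame: the origin (TCP) lies midway between the tips of the shut fingers; the grasp point (between the pads) lies 19 mm behind it; y points along the fingers, x is the direction in which the jaws open and shut, and the axes are right-handed (so a half turn about y gives the same grasp; the last joint's range is limited). The gripper opens to 87 mm and grips with 3 to 60 N. Pads are 19 mm wide; open, the fingers measure 117 mm over their backs; the gripper's body (75 mm by 190 mm) begins 51 mm behind the grasp point.
Start: joints at [-1.311, 0.332, -0.065, 1.46, 0.022, 1.35, -0.088], TCP at [0.174, 0.6, 0.223] pointing down, gripper open.
Joint ranges: [-2.6, 2.6], [-0.5, 2.12], [-1.47, 1.34], [0.16, 2.42], [-1.27, 4.41], [0.06, 2.06], [-2.6, 2.6]. Speed limits (rad/s): [2.22, 2.22, 2.79, 2.79, 3.14, 3.14, 3.14].

### API

Orientations are given as a unit quaternion [x, y, z, w].
In Python, from bench import r gives the robot as it stands. The module is installed in compiled form; this text tells all that it offers.
- The arm moves only by the tool arm_command, never from a script. Its argument "deltas" is one flat list of numbers, 6 for each row, row after row: the shift along the tool's x, y, z in m, then the turn, a rotation vector about the tool's x, y, z in degrees. In form: [tx, ty, tz, ax, ay, az, tx, ty, tz, ax, ay, az, ...]. A call has 1 to 8 rows; each row is the pose to reach, as a shift and turn from the pose commanded when the call began, along the tool's axes at that moment; what a row does not reach only later rows make up. A row lasts 1/8 s, in which the tool goes at most 62.5 mm and 10.7 degrees, less where a joint would pass 70% of its speed; a pose out of reach is approached as far as the arm can. A call with a gripper value outside its range is refused whole. "hand" is the opening, from 0 (shut) to 1 (fully open), set as the call begins (left out, the last holds). The fingers move at their own pace and stop on an object; "grip_force" is the grip in N (left out, the last holds). Time passes only in rows, so rows that repeat a pose let the fingers close. It gives the time, the measured TCP pose, the force and the opening at its end, in the units of the state.
- r.read_state(): the state, without advancing time (a new reading comes with each control period).
- r.camera(name): name is "scene" or "top"; returns a dict with "image" (384x512x3 uint8, red, green, blue), "intrinsics" (3x3 intrinsics, pixels), "world_from_camera" (4x4, takes a point from camera to world coordinates). Camera axes: x right, y down, z forward; pixel columns grow to the right and rows downward; lengths in m; the calibration is good to about 2 mm. A picture is of the moment at which its call begins. There is no depth.
- r.close_job(): hands the job in, once; it reports no verdict.
Trained networks look in a picture, given as the dict that the camera call returned (one of the last four; its "shot" number tells which), for a name from the list of things; names that differ only in an ending like _2 or _b are one class to them, and where a whole thing is asked for, a point or a joint stands for the part that bears it (a point fixed in the world has none). Each returns a list of dicts, best first, with "conf" (0 to 1); they miss things now and then, are a little off and sometimes report something else, mostly with a low value. They report only what shows in the picture. A call takes as long as a camera call. They do not tell look-alikes from the thing itself.
- r.boxes_of(picture, query): "centre" ([row, column] in pixels, amid what is visible of it).
- r.regions_of(picture, query): "region" (384x512 bool, what is visible of it) and "centre" ([row, column] in pixels, amid what is visible of it).
The state is a dict: "time": time; "joint_positions": joint angles; "joint_vel": joint speeds; "joint_torque": joint torques, N m; "ee_pos": TCP position; "eef_rot": TCP orientation; "ft_force": force on the tool from outside, world axes, zero at the start; "torque": the same for the moment, N m; "width": finger opening in m.
Only numpy, scipy, OpenCV 4.12 (cv2) and the standard library are available. Lean on these libraries where they do the work, as an engineer would, in place of code of your own. Each camera call takes 0.05 s, during which the arm holds its last target.

## Working session

There is one attempt and no reset: what is moved stays moved. The work goes in short steps, Python scripts to look and compute and a tool call to move; the robot and the scene stay as the last step left them, time stands still between calls to the robot, and variables do not carry over. Pictures are saved under pics/ and viewed, and the job is handed in when it is done.

Besides the shell and the picture viewer there is one more tool, called after "Emit:" in YAML: its name, and indented under it one key for each argument. arm_command: Moves the arm, as the interface text tells. Its arguments: {"type":"object","properties":{"deltas":{"type":"array","items":{"type":"number"}},"hand":{"type":"number"},"grip_force":{"type":"number"}},"required":["deltas"]}

```bash
mkdir -p pics; cat > h.py <<'E'
import numpy as np,cv2
from bench import r
def save(p,n): cv2.imwrite('pics/'+n,cv2.cvtColor(p['image'],cv2.COLOR_RGB2BGR))
def ray(p,c):
    K=np.array(p['intrinsics']);T=np.array(p['world_from_camera'])
    d=T[:3,:3]@np.linalg.inv(K)@np.array([c[1],c[0],1.]);return T[:3,3],d
def atz(p,c,z):
    o,d=ray(p,c);return o+d*(z-o[2])/d[2]
def proj(p,X):
    K=np.array(p['intrinsics']);T=np.linalg.inv(np.array(p['world_from_camera']))
    q=K@(T[:3,:3]@np.array(X)+T[:3,3]);return q[1]/q[2],q[0]/q[2]
E
python3 - <<'E'
from h import *
s=r.read_state();print({k:np.round(v,4) for k,v in s.items()})
for n in('scene','top'):
    p=r.camera(n);save(p,n+'0.png')
    print(n,np.round(p['intrinsics'],1).tolist(),np.round(p['world_from_camera'],3).tolist())
    for q in('rod','rack','bore','cell'):
        try:
            for d in r.boxes_of(p,q): print(q,np.round(d['centre'],1),round(d['conf'],2),np.round(atz(p,d['centre'],.08),3))
        except Exception as e: print(q,e)
E
```

```text
{'time': np.float64(0.0), 'joint_positions': array([-1.3106,  0.3329, -0.0647,  1.4609,  0.0216,  1.3499, -0.0885]), 'joint_vel': array([-0.0001,  0.0011, -0.0022, -0.0013,  0.0002, -0.0003,  0.0007]), 'joint_torque': array([ 1.90000e-03, -6.23254e+01,  2.61000e-02, -3.89892e+01,
       -6.11000e-02,  4.01000e-02,  1.00000e-04]), 'ee_pos': array([0.1743, 0.5998, 0.2217]), 'eef_rot': array([ 0.5658,  0.4242, -0.4249, -0.5652]), 'ft_force': array([-0.3691, -0.3967,  0.2269]), 'torque': array([-0.0205, -0.0086,  0.0529]), 'width': np.float64(0.087)}
scene [[424.7, 0.0, 257.9], [0.0, 424.7, 195.9], [0.0, 0.0, 1.0]] [[-0.015, 0.811, -0.584, 1.148], [1.0, 0.017, -0.002, -0.073], [0.008, -0.584, -0.811, 0.962], [0.0, 0.0, 0.0, 1.0]]
rod [200.5 419.4] 0.63 [0.518 0.336 0.08 ]
rack [214.1 379.6] 0.95 [0.562 0.228 0.08 ]
bore [214.3 118.8] 0.59 [ 0.576 -0.419  0.08 ]
bore [203.6 191.6] 0.58 [ 0.54  -0.242  0.08 ]
bore [215.  377.3] 0.31 [0.565 0.222 0.08 ]
top [[372.1, 0.0, 254.8], [0.0, 372.1, 188.0], [0.0, 0.0, 1.0]] [[0.0, -0.989, 0.146, 0.398], [-1.0, 0.001, 0.005, -0.078], [-0.005, -0.146, -0.989, 1.007], [0.0, 0.0, 0.0, 1.0]]
rod [191.   93.4] 0.77 [0.527 0.334 0.08 ]
rack [187.5 137.9] 0.81 [0.536 0.222 0.08 ]
bore [192.1 389.7] 0.92 [ 0.524 -0.411  0.08 ]
bore [205.5 318.9] 0.61 [ 0.491 -0.233  0.08 ]
cell [187.9 399.7] 0.64 [ 0.535 -0.437  0.08 ]
cell [202.2 322.8] 0.39 [ 0.499 -0.243  0.08 ]
```

```bash
sleep 1
```

```text
(no output)
```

View pics/scene0.png

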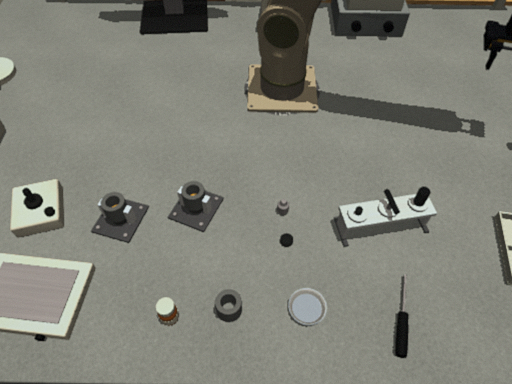

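View pics/top0.png

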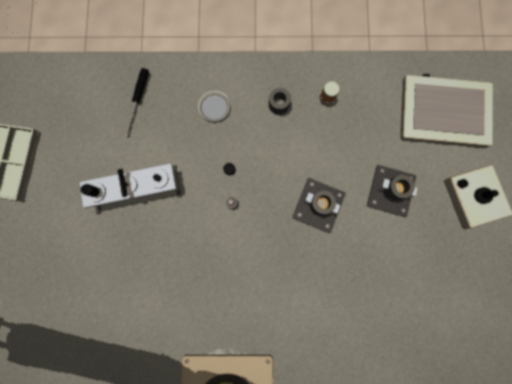

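Scene shows the rack at right (col 385,row 212) and stands at (193,200) and (113,210); top shows the same stands at (323,203) and (401,187) as (col,row). 

Candidates for the rod, scene (col,row): small knob (359,211), T-spanner (391,203), tall handle (422,197). I choose the tall handle. For the bore, the candidates are the stands at (193,190) and (113,205) and the loose barrel at (229,303). The stand at (193,190) has the larger y, so it is the leftmost. Next I check the crops.

```bash
python3 - <<'E'
from h import *
T=[]
for n,b in(('scene',[(165,225,330,445),(165,235,155,235)]),('top',[(155,215,70,185),(170,240,285,355)])):
    p=r.camera(n)
    for i,(a,c,d,e) in enumerate(b):
        im=cv2.resize(p['image'][a:c,d:e],None,fx=6,fy=6,interpolation=cv2.INTER_CUBIC)
        im=cv2.convertScaleAbs(im,alpha=1.3)
        cv2.imwrite(f'pics/c_{n}{i}.png',cv2.cvtColor(im,cv2.COLOR_RGB2BGR))
    for q in('rod','rack','bore','cell'):
        for d in r.regions_of(p,q):
            ys,xs=np.where(d['region']);
            if len(xs): print(n,q,round(d['conf'],2),np.round(d['centre'],1),ys.min(),ys.max(),xs.min(),xs.max(),len(xs))
E
```

```text
scene rod 0.79 [199.2 418.3] 186 211 408 429 395
scene rack 0.9 [217.6 376.6] 195 244 334 434 1536
scene bore 0.94 [206.4 192.4] 182 230 168 222 1624
scene bore 0.64 [215.5 118.7] 192 242 92 147 1814
scene cell 0.57 [199.9 417.2] 185 211 408 430 423
top rod 0.57 [191.8  94.1] 183 202 80 105 390
top rack 0.8 [189.  138.5] 165 213 80 180 1712
top bore 0.84 [191.6 392.9] 166 217 367 415 1810
top bore 0.6 [207.4 318.4] 180 232 293 344 1704
top cell 0.62 [199.8 322.6] 198 208 317 326 81
```

View pics/c_scene0.png

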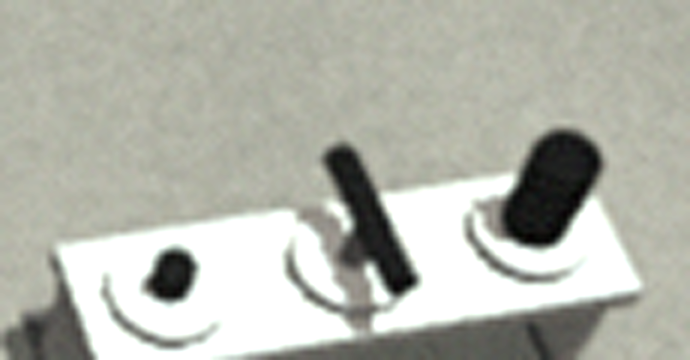

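View pics/c_scene1.png

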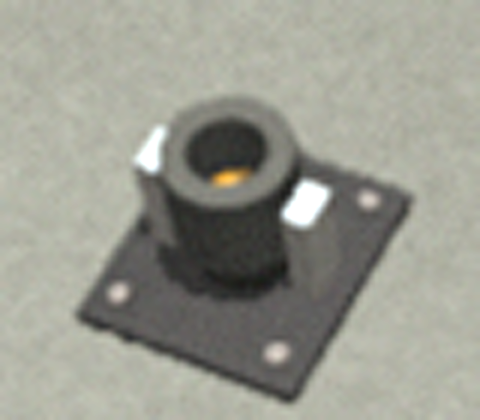

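View pics/c_top0.png

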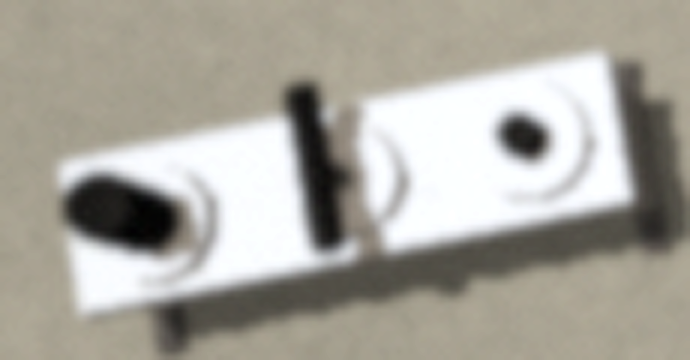

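View pics/c_top1.png

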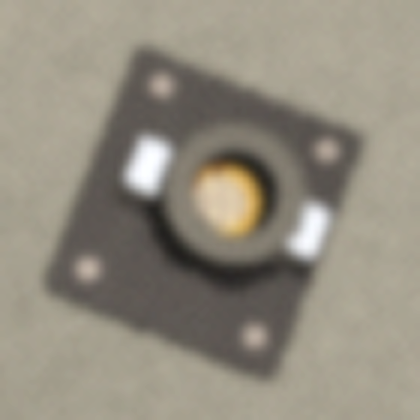

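```bash
cat >> h.py <<'E'
from scipy.spatial.transform import Rotation as Ro
def tri(obs):
    A=np.zeros((3,3));b=np.zeros(3)
    for p,c in obs:
        o,d=ray(p,c);d=d/np.linalg.norm(d);M=np.eye(3)-np.outer(d,d);A+=M;b+=M@o
    return np.linalg.solve(A,b)
def px(r0,c0,x,y,f=6): return (r0+(y+.5)/f-.5,c0+(x+.5)/f-.5)
def circ(p,im,C,rad,col,f):
    pts=[proj(p,[C[0]+rad*np.cos(t),C[1]+rad*np.sin(t),C[2]]) for t in np.linspace(0,6.3,40)]
    return pts
E
python3 - <<'E'
from h import *
s=r.camera('scene');t=r.camera('top')
for n,z,cs,ct in (('rodtop',.133,px(165,330,566,164),px(155,70,100,206)),('rodbase',.083,px(165,330,537,215),px(155,70,150,222)),
  ('bore',.085,px(165,155,229,151),px(170,285,233,194.5))):
    print(n,np.round(atz(s,cs,z),4),np.round(atz(t,ct,z),4),np.round(tri([(s,cs),(t,ct)]),4))
# rack corners in top
for c in ((60,160),(605,50),(635,205),(80,315)): print(np.round(atz(t,px(155,70,*c),.075),3))
for c in ((320,170),(525,135)): print('tool',np.round(atz(t,px(155,70,*c),.1),3))
R=Ro.from_quat(r.read_state()['eef_rot']).as_matrix();print(np.round(R,3))
E
```

```text
rodtop [0.5304 0.3277 0.133 ] [0.525  0.3277 0.133 ] [0.5259 0.3306 0.1269]
rodbase [0.5204 0.3339 0.083 ] [0.5255 0.3295 0.083 ] [0.5249 0.3291 0.0886]
bore [ 0.5004 -0.2431  0.085 ] [ 0.4988 -0.2437  0.085 ] [ 0.499  -0.2437  0.0831]
[0.553 0.373 0.075]
[0.601 0.143 0.075]
[0.534 0.128 0.075]
[0.487 0.36  0.075]
tool [0.545 0.253 0.1  ]
tool [0.559 0.169 0.1  ]
[[ 0.279 -0.    -0.96 ]
 [ 0.96   0.     0.279]
 [ 0.    -1.     0.   ]]
```

Emit:
arm_command:
  deltas: [-0.02, 0.003, -0.052, 0, 8, 0, -0.04, 0.006, -0.103, 0, 16, 0, -0.061, 0.009, -0.155, 0, 24, 0, -0.081, 0.012, -0.206, 0, 32, 0, -0.101, 0.015, -0.258, 0, 40, 0, -0.121, 0.018, -0.31, 0, 48, 0, -0.142, 0.02, -0.361, 0, 55, 0, -0.162, 0.022, -0.413, 0, 62, 0]
  hand: 1

```text
time: 2.1
ee_pos: [0.527, 0.3283, 0.2007]
eef_rot: [-0.703, -0.071, 0.071, 0.704]
ft_force: [0.8, 1.0, -0.4]
width: 0.0873
```

Emit:
arm_command:
  deltas: [0, 0, 0, 0, 0, 0, 0, 0, 0, 0, 0, 0]

```text
time: 2.35
ee_pos: [0.5255, 0.3297, 0.2004]
eef_rot: [-0.703, -0.073, 0.073, 0.703]
ft_force: [-1.1, 0.6, -0.7]
width: 0.0872
```

```bash
cat > st.py <<'E'
from h import *
s=r.read_state();print(round(float(s['time']),2),np.round(s['ee_pos'],4),np.round(s['joint_positions'],2),np.round(s['ft_force'],1),np.round(s['width'],4));print(np.round(Ro.from_quat(s['eef_rot']).as_matrix(),3))
def to(P):
    print('delta tool',np.round(Ro.from_quat(s['eef_rot']).as_matrix().T@(np.array(P)-s['ee_pos']),4))
E
python3 - <<'E'
from st import *
to([.526,.329,.091])
for n in('scene','top'): save(r.camera(n),n+'1.png')
E
```

```text
2.35 [0.5255 0.3297 0.2004] [-0.87  0.34  0.3   1.52 -0.1   1.3  -0.35] [-1.1  0.6 -0.7] 0.0872
[[ 0.979 -0.    -0.205]
 [ 0.205  0.     0.979]
 [-0.    -1.     0.   ]]
delta tool [ 0.0004  0.1094 -0.0008]
```

```bash
python3 - <<'E'
import cv2,numpy as np
a=cv2.imread('pics/scene1.png')[110:250,320:480];b=cv2.imread('pics/top1.png')[130:270,30:190]
cv2.imwrite('pics/v1.png',np.hstack([cv2.resize(x,None,fx=2.5,fy=2.5) for x in(a,b)]))
E
```

```text
(no output)
```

View pics/v1.png

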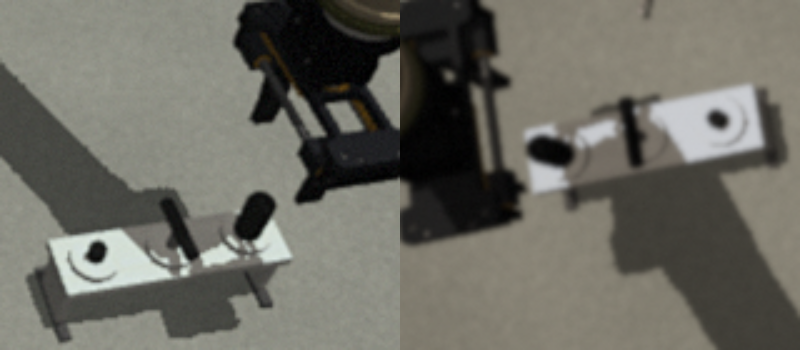

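```bash
python3 - <<'E'
from st import *
for n in('scene','top'):
    p=r.camera(n); print(n,np.round(proj(p,s['ee_pos']),1),[np.round(proj(p,[.526,.329,z]),1) for z in(.083,.133)])
    x=np.array([.979,.205,0])
    print([np.round(proj(p,s['ee_pos']+k*x),1) for k in(-.05,.05)])
E
```

```text
2.45 [0.5248 0.3307 0.2005] [-0.87  0.34  0.3   1.52 -0.1   1.3  -0.35] [ 0.3 -0.7  0.7] 0.087
[[ 0.978 -0.    -0.207]
 [ 0.207  0.001  0.978]
 [-0.    -1.     0.001]]
scene [172.6 434.2] [array([202.2, 417.6]), array([190.5, 424. ])]
[array([156.5, 425.2]), array([189.7, 443.7])]
top [184.6  71. ] [array([191.4,  94.8]), array([188.5,  85.7])]
[array([206.8,  74. ]), array([162.8,  68. ])]
```

The gripper straddles the tall handle: predicted handle top (424,190 scene; 86,188 top) matches the picture. Descending.

Emit:
arm_command:
  deltas: [0, 0.02, -0.001, 0, 0, 0, 0, 0.045, -0.001, 0, 0, 0, 0, 0.07, -0.001, 0, 0, 0, 0, 0.09, -0.001, 0, 0, 0, 0, 0.1, -0.001, 0, 0, 0, 0, 0.107, -0.001, 0, 0, 0, 0, 0.107, -0.001, 0, 0, 0]

```text
time: 3.42
ee_pos: [0.5259, 0.3286, 0.0936]
eef_rot: [-0.703, -0.073, 0.073, 0.703]
ft_force: [-0.4, -1.1, -0.4]
width: 0.0867
```

Emit:
arm_command:
  deltas: [0, 0, 0, 0, 0, 0, 0, 0, 0, 0, 0, 0, 0, 0, 0, 0, 0, 0, 0, 0, 0, 0, 0, 0, 0, 0, 0, 0, 0, 0, 0, 0, 0, 0, 0, 0]
  hand: 0
  grip_force: 45

```text
time: 4.18
ee_pos: [0.526, 0.3284, 0.0936]
eef_rot: [-0.703, -0.073, 0.073, 0.703]
ft_force: [-0.3, -0.4, 0.8]
width: 0.035
```

```bash
python3 - <<'E'
from st import *
E
```

```text
4.17 [0.526  0.3284 0.0936] [-0.86  0.43  0.29  1.64 -0.13  1.1  -0.33] [-0.3 -0.4  0.8] 0.035
[[ 0.979  0.    -0.204]
 [ 0.204  0.     0.979]
 [ 0.    -1.     0.   ]]
```

Still closing; wait a little.

Emit:
arm_command:
  deltas: [0, 0, 0, 0, 0, 0, 0, 0, 0, 0, 0, 0, 0, 0, 0, 0, 0, 0, 0, 0, 0, 0, 0, 0]

```text
time: 4.68
ee_pos: [0.526, 0.3284, 0.0935]
eef_rot: [-0.703, -0.073, 0.073, 0.703]
ft_force: [0.2, -0.5, 0.4]
width: 0.027
```

Emit:
arm_command:
  deltas: [0, -0.01, 0, 0, 0, 0, 0, -0.025, 0, 0, 0, 0, 0, -0.045, 0, 0, 0, 0, 0, -0.065, 0, 0, 0, 0, 0, -0.085, 0, 0, 0, 0, 0, -0.105, 0, 0, 0, 0, 0, -0.12, 0, 0, 0, 0, 0, -0.13, 0, 0, 0, 0]

```text
time: 5.68
ee_pos: [0.5262, 0.3285, 0.2249]
eef_rot: [-0.703, -0.073, 0.072, 0.704]
ft_force: [0.3, -0.6, -0.7]
width: 0.027
```

```bash
python3 - <<'E'
from st import *
P=[]
for n in('scene','top'):
    p=r.camera(n); c=proj(p,s['ee_pos']); a=p['image'][max(0,int(c[0])-60):int(c[0])+80,max(0,int(c[1])-80):int(c[1])+80]
    print(n,c,a.shape);P.append(cv2.resize(a,(400,350)))
cv2.imwrite('pics/v2.png',np.hstack(P)[:,:,::-1])
E
```

```text
5.67 [0.5262 0.3285 0.2249] [-0.87  0.32  0.31  1.49 -0.1   1.34 -0.35] [ 0.3 -0.6 -0.7] 0.027
[[ 0.979  0.001 -0.204]
 [ 0.204  0.001  0.979]
 [ 0.001 -1.     0.001]]
scene (np.float64(166.33914466411701), np.float64(437.0767685984339)) (140, 155, 3)
top (np.float64(182.19682953573763), np.float64(66.4178147317208)) (140, 146, 3)
```

View pics/v2.png

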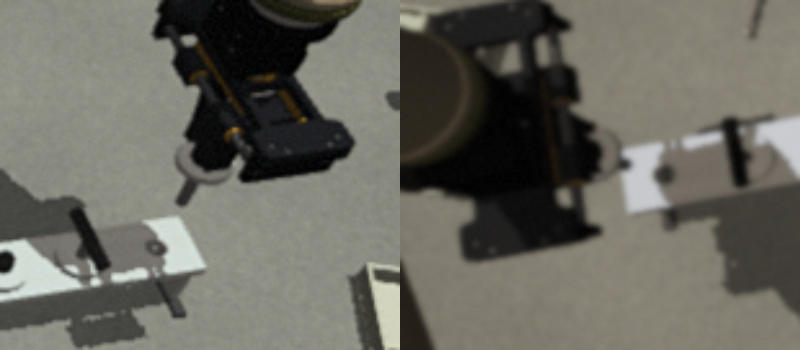

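Emit:
arm_command:
  deltas: [-0.006, 0, -0.022, 0, 3, 0, -0.016, 0, -0.062, 0, 7, 0, -0.026, 0, -0.1, 0, 11, 0, -0.036, 0, -0.14, 0, 15, 0, -0.046, 0, -0.18, 0, 19, 0, -0.056, 0, -0.22, 0, 23, 0, -0.066, 0, -0.255, 0, 27, 0, -0.072, 0, -0.28, 0, 30, 0]

```text
time: 6.78
ee_pos: [0.5126, 0.0371, 0.2236]
eef_rot: [-0.698, 0.114, -0.114, 0.698]
ft_force: [0.4, 0.2, -0.8]
width: 0.0271
```

```bash
python3 - <<'E'
from st import *
to([.499,-.2437,.225])
E
```

```text
6.78 [0.5126 0.0371 0.2236] [-0.66  0.08  0.53  1.77 -0.04  1.3  -0.44] [ 0.4  0.2 -0.8] 0.0271
[[ 0.948  0.     0.317]
 [-0.317  0.     0.948]
 [ 0.    -1.     0.   ]]
delta tool [ 0.0762 -0.0015 -0.2706]
```

Emit:
arm_command:
  deltas: [0.005, 0, -0.02, 0, 2, 0, 0.016, 0, -0.06, 0, 4, 0, 0.027, 0, -0.1, 0, 6, 0, 0.038, 0, -0.14, 0, 8, 0, 0.05, 0, -0.18, 0, 9, 0, 0.062, 0, -0.22, 0, 10, 0, 0.071, 0, -0.252, 0, 10, 0, 0.076, 0, -0.27, 0, 10, 0]

```text
time: 7.78
ee_pos: [0.5003, -0.2424, 0.2234]
eef_rot: [0.686, -0.173, 0.173, -0.685]
ft_force: [0.5, -0.1, -1.0]
width: 0.0272
```

Emit:
arm_command:
  deltas: [0, 0, 0, 0, 0, 0, 0, 0, 0, 0, 0, 0, 0, 0, 0, 0, 0, 0]

```text
time: 8.15
ee_pos: [0.501, -0.2393, 0.2235]
eef_rot: [-0.686, 0.172, -0.172, 0.686]
ft_force: [-0.1, 0.3, -0.5]
width: 0.0275
```

```bash
python3 - <<'E'
from st import *
to([.499,-.2437,.155])
P=[]
for n in('scene','top'):
    p=r.camera(n); c=proj(p,[.499,-.2437,.14]); a=p['image'][int(c[0])-50:int(c[0])+50,int(c[1])-57:int(c[1])+57]
    e=s['ee_pos']
    print(n,np.round(c,1),'tip pred',np.round(proj(p,[e[0],e[1],e[2]-.0765]),1));P.append(cv2.resize(a,(400,350),interpolation=cv2.INTER_CUBIC))
cv2.imwrite('pics/v3.png',np.hstack(P)[:,:,::-1])
E
```

```text
8.15 [ 0.501  -0.2393  0.2235] [-0.3   0.21  0.77  1.68 -0.15  1.31  0.  ] [-0.1  0.3 -0.5] 0.0275
[[ 0.882  0.     0.471]
 [-0.471  0.001  0.882]
 [-0.    -1.     0.001]]
delta tool [ 0.0003  0.0684 -0.0049]
scene [176. 190.] tip pred [174.9 191.3]
top [199.4 327.6] tip pred [198.1 326.2]
```

View pics/v3.png

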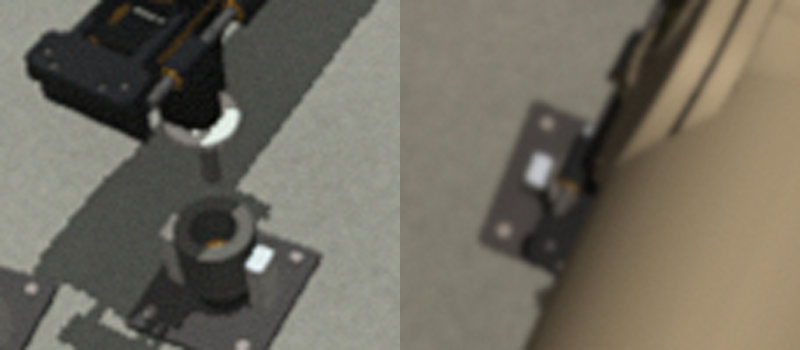

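Emit:
arm_command:
  deltas: [0, 0, -0.004, 0, 0, 0, 0, 0.01, -0.006, 0, 0, 0, 0, 0.025, -0.006, 0, 0, 0, 0, 0.038, -0.006, 0, 0, 0, 0, 0.045, -0.006, 0, 0, 0, 0, 0.045, -0.006, 0, 0, 0]

```text
time: 9.0
ee_pos: [0.4975, -0.2458, 0.1779]
eef_rot: [0.686, -0.173, 0.172, -0.686]
ft_force: [0.1, 0.8, -1.1]
width: 0.0271
```

```bash
python3 - <<'E'
from st import *
p=r.camera('scene'); a=p['image'][130:240,135:250]
e=s['ee_pos'];print([np.round((np.array(proj(p,q))-[130,135]+.5)*5) for q in([e[0],e[1],e[2]-.0765],[.499,-.2437,.085])])
cv2.imwrite('pics/v4.png',cv2.resize(a,None,fx=5,fy=5,interpolation=cv2.INTER_CUBIC)[:,:,::-1])
E
```

```text
9.0 [ 0.4975 -0.2458  0.1779] [-0.28  0.25  0.77  1.74 -0.18  1.22  0.04] [ 0.1  0.8 -1.1] 0.0271
[[ 0.881 -0.001  0.473]
 [-0.473  0.     0.881]
 [-0.001 -1.    -0.   ]]
[array([277., 283.]), array([299., 290.])]
```

View pics/v4.png

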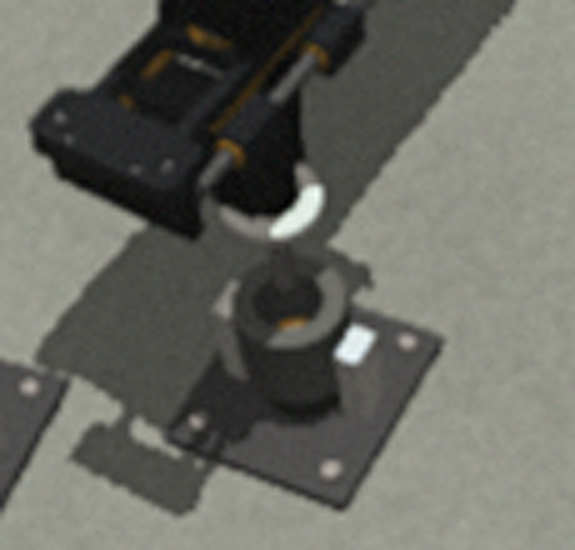

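Emit:
arm_command:
  deltas: [0, 0.01, 0.002, 0, 0, 0, 0, 0.02, 0.002, 0, 0, 0, 0, 0.032, 0.002, 0, 0, 0, 0, 0.042, 0.002, 0, 0, 0, 0, 0.048, 0.002, 0, 0, 0, 0, 0.048, 0.002, 0, 0, 0]

```text
time: 9.8
ee_pos: [0.4985, -0.2441, 0.1301]
eef_rot: [0.686, -0.173, 0.172, -0.686]
ft_force: [-0.2, 0.4, -1.6]
width: 0.027
```

Emit:
arm_command:
  deltas: [0, 0.002, 0, 0, 0, 0, 0, 0.004, 0, 0, 0, 0, 0, 0.006, 0, 0, 0, 0, 0, 0.008, 0, 0, 0, 0, 0, 0.01, 0, 0, 0, 0, 0, 0.012, 0, 0, 0, 0, 0, 0.014, 0, 0, 0, 0]
  grip_force: 60

```text
time: 10.68
ee_pos: [0.4989, -0.2442, 0.1171]
eef_rot: [-0.686, 0.172, -0.172, 0.686]
ft_force: [-2.8, 1.5, 5.9]
width: 0.0272
```

```bash
python3 - <<'E'
from st import *
p=r.camera('scene'); a=p['image'][130:240,135:250]
cv2.imwrite('pics/v5.png',cv2.resize(a,None,fx=5,fy=5,interpolation=cv2.INTER_CUBIC)[:,:,::-1])
E
```

```text
10.68 [ 0.4989 -0.2442  0.1171] [-0.25  0.32  0.74  1.81 -0.24  1.1   0.08] [-2.8  1.5  5.9] 0.0272
[[ 0.881  0.001  0.473]
 [-0.473  0.     0.881]
 [ 0.    -1.     0.001]]
```

View pics/v5.png

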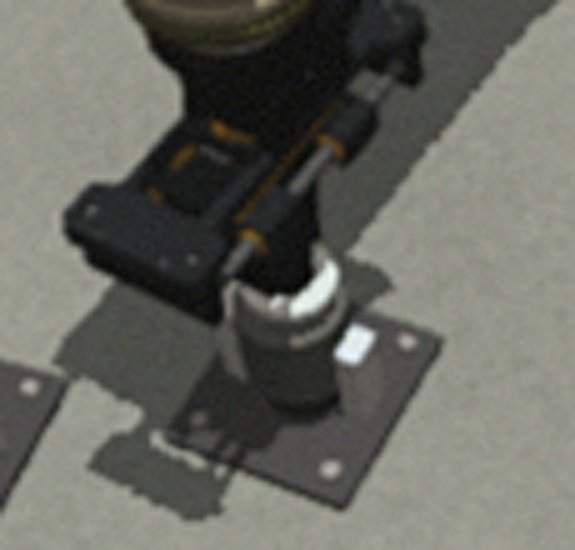

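Emit:
arm_command:
  deltas: [0, 0.002, 0, 0, 0, 0, 0, 0.004, 0, 0, 0, 0, 0, 0.006, 0, 0, 0, 0, 0, 0.008, 0, 0, 0, 0, 0, 0.01, 0, 0, 0, 0, 0, 0.012, 0, 0, 0, 0, 0, 0.012, 0, 0, 0, 0]

```text
time: 11.6
ee_pos: [0.4989, -0.2442, 0.1049]
eef_rot: [-0.686, 0.172, -0.172, 0.686]
ft_force: [-1.4, 1.2, 3.6]
width: 0.0269
```

Emit:
arm_command:
  deltas: [0, 0.001, 0, 0, 0, 0, 0, 0.002, 0, 0, 0, 0, 0, 0.002, 0, 0, 0, 0]

```text
time: 11.98
ee_pos: [0.4989, -0.2442, 0.1035]
eef_rot: [-0.686, 0.172, -0.172, 0.686]
ft_force: [-4.3, 2.5, 12.4]
width: 0.0267
```

Emit:
arm_command:
  deltas: [0, 0.001, 0, 0, 0, 0, 0, 0.001, 0, 0, 0, 0]

```text
time: 12.22
ee_pos: [0.499, -0.2442, 0.1034]
eef_rot: [-0.685, 0.172, -0.173, 0.686]
ft_force: [-10.0, 5.6, 23.4]
width: 0.0267
```

```bash
python3 - <<'E'
from st import *
p=r.camera('scene'); a=p['image'][130:240,135:250]
cv2.imwrite('pics/v6.png',cv2.resize(a,None,fx=5,fy=5,interpolation=cv2.INTER_CUBIC)[:,:,::-1])
E
```

```text
12.22 [ 0.499  -0.2442  0.1034] [-0.24  0.34  0.73  1.82 -0.26  1.08  0.09] [-10.    5.6  23.4] 0.0267
[[ 0.881  0.001  0.473]
 [-0.473  0.001  0.881]
 [ 0.    -1.     0.001]]
```

View pics/v6.png

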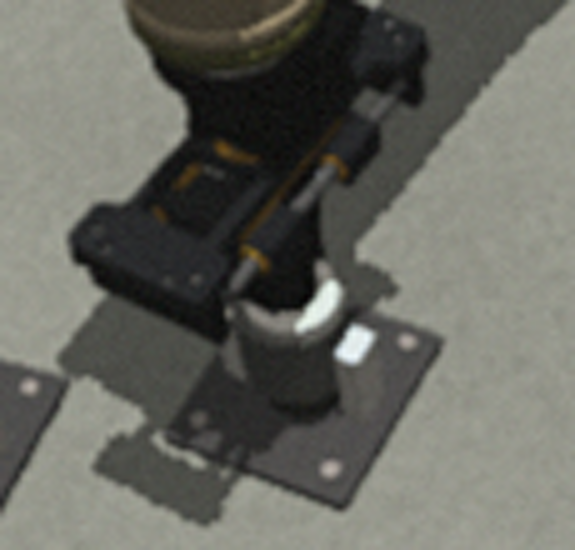

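Emit:
arm_command:
  deltas: [0, -0.001, 0, 0, 0, 0, 0, -0.0015, 0, 0, 0, 0]

```text
time: 12.52
ee_pos: [0.4989, -0.2442, 0.1035]
eef_rot: [-0.686, 0.172, -0.172, 0.686]
ft_force: [-1.6, 0.4, 2.6]
width: 0.0267
```

Emit:
arm_command:
  deltas: [0, 0, 0, 0, 0, 0, 0, 0, 0, 0, 0, 0, 0, 0, 0, 0, 0, 0, 0, 0, 0, 0, 0, 0, 0, 0, 0, 0, 0, 0, 0, 0, 0, 0, 0, 0, 0, 0, 0, 0, 0, 0, 0, 0, 0, 0, 0, 0]
  hand: 1

```text
time: 13.52
ee_pos: [0.4987, -0.2441, 0.103]
eef_rot: [-0.686, 0.172, -0.172, 0.686]
ft_force: [-0.2, 0.1, -0.3]
width: 0.0863
```

Emit:
arm_command:
  deltas: [0, -0.005, 0, 0, 0, 0, 0, -0.015, 0, 0, 0, 0, 0, -0.03, 0, 0, 0, 0, 0, -0.045, 0, 0, 0, 0, 0, -0.065, 0, 0, 0, 0, 0, -0.085, 0, 0, 0, 0, 0, -0.105, 0, 0, 0, 0, 0, -0.12, 0, 0, 0, 0]

```text
time: 14.52
ee_pos: [0.4989, -0.2443, 0.2247]
eef_rot: [-0.686, 0.172, -0.173, 0.686]
ft_force: [-0.4, 0.2, -0.5]
width: 0.0867
```

Emit:
arm_command:
  deltas: [0, 0, 0.03, 0, 0, 0, 0, 0, 0.07, 0, 0, 0, 0, 0, 0.11, 0, 0, 0, 0, 0, 0.15, 0, 0, 0, 0, 0, 0.19, 0, 0, 0, 0, 0, 0.22, 0, 0, 0, 0, 0, 0.24, 0, 0, 0, 0, 0, 0.24, 0, 0, 0]

```text
time: 15.52
ee_pos: [0.6124, -0.0316, 0.2229]
eef_rot: [0.686, -0.172, 0.172, -0.686]
ft_force: [-0.4, 0.2, -0.6]
width: 0.0866
```

```bash
python3 - <<'E'
from st import *
P=[]
for n in('scene','top'):
    p=r.camera(n);save(p,n+'7.png');c=proj(p,[.499,-.2437,.1]); a=p['image'][int(c[0])-45:int(c[0])+45,int(c[1])-45:int(c[1])+45]
    P.append(cv2.resize(a,(400,400),interpolation=cv2.INTER_CUBIC))
    print(n,[np.round((np.array(proj(p,[.499,-.2437,z]))-[int(c[0])-45,int(c[1])-45]+.5)*400/90) for z in(.093,.143)])
cv2.imwrite('pics/v7.png',np.hstack(P)[:,:,::-1])
E
```

```text
15.53 [ 0.6124 -0.0316  0.2229] [-0.53  0.34  0.65  1.52 -0.21  1.34 -0.35] [-0.4  0.2 -0.6] 0.0866
[[ 0.882 -0.     0.471]
 [-0.471 -0.     0.882]
 [-0.    -1.    -0.   ]]
scene [array([213., 208.]), array([159., 197.])]
top [array([205., 202.]), array([194., 219.])]
```

View pics/v7.png

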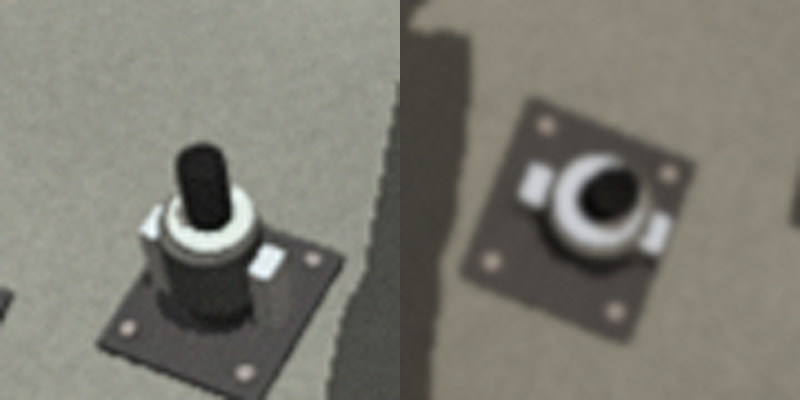

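The collar sits on the rim with the handle upright, matching the predicted handle top at (197,159) in the scene crop and (619,194) in the top crop. I'm handing it in.

```bash
python3 -c "
from bench import r
print(r.close_job())"
```

```text
the job is handed in; nothing more can be done
None
```

I lifted the tall-handled ejector rod from the end hole of the rack and put its shaft down the bore of the leftmost stand (y ≈ -0.24). I pressed steadily until the collar was on the rim, then let go and backed off. The job was handed in at about 15.6 s.

- **Push:** resistance was about 6–12 N on the way down.
- **Collar contact:** the force rose sharply to about 23 N up (about 26 N in all) at a tool height of 0.1035 m, the height I had worked out for collar contact.
- **After release:** both cameras show the collar flat on the rim and the rod upright, with the gripper clear.
- **Not seen directly:** the cell below the barrel is hidden from both cameras. That it came out rests on the collar being on the rim, which puts it at 0.019 m of travel.

No check failed. Two small offsets turned up along the way: hand-picked points in the two views disagreed by up to about 7 mm on the rod's position, and the held rod tip looked about 3 mm off. Both were well within the clearances.

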